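# Shut and clamp the desk strongbox

## Robot

A 6-joint arm with a two-finger parallel gripper is mounted at the origin on the work surface. World frame = base frame: x ahead of the robot, y to its left, z up, the work surface at z = 0. Lengths are in m, angles in degrees, forces in N, time in s.
With the tool pointing down it reaches from about 0.25 to 0.85 m from the base axis. Payload 12.5 kg.
Tool frame: the origin (TCP) lies midway between the tips of the shut fingers; the grasp point (between the pads) lies 19 mm behind it; x points along the fingers, y is the direction in which the jaws open and shut, and the axes are right-handed (so a half turn about x gives the same grasp; the last joint's range is limited). The gripper opens to 93 mm and grips with 3 to 60 N. Pads are 15 mm wide; open, the fingers measure 128 mm over their backs; the gripper's body (75 mm by 188 mm) begins 65 mm behind the grasp point.
Start: joints at [-4.847, 20.094, 94.641, -0, 65.266, -4.847], TCP at [0.55, 0, 0.183] pointing down, gripper open.
Joint ranges: [-157.81, 157.81], [-45, 120.19], [0.68, 151.7], [-89.99, 269.99], [4.06, 180], [-164.3, 164.3]. Speed limits (degrees/s): [127.2, 127.2, 159.86, 180, 180, 180].

## Interface

Orientations are given as a 3x3 rotation matrix whose columns are the frame's x, y, z axes.
In Python, from cell import robot gives the robot as it stands.
- The arm moves only by the tool carry_out, never from a script. Its argument "steps" is a list of rows, each an object with "translation": the shift along the tool's x, y, z in cm, a list of three; "rot": the turn, a rotation vector about the tool's x, y, z in degrees, a list of three. A call has 1 to 5 rows; each row shifts and turns the pose as measured when the row begins, along the tool's axes as they then stand; what a row does not reach is not made up. A row lasts 1/10 s, in which the tool goes at most 50 mm and 8.59 degrees, less where a joint would pass 70% of its speed; a pose out of reach is approached as far as the arm can. A call is refused whole if a number of a shift passes 5 or a number of a turn 8.59, either way. A call with a gripper value outside its range is refused whole. "fingers" is the finger opening in cm, from 0 to 9.3, set as the call begins (left out, the last holds). The fingers move at their own pace and stop on an object; "squeeze" is the grip in N (left out, the last holds). Time passes only in rows, so rows that do not move let the fingers close. It gives the time, the measured TCP pose, the force and the opening at its end, in the units of the state.
- robot.observe(): the state, without advancing time (a new reading comes with each control period).
- robot.camera(name): name is "scene" or "side" or "wrist"; returns the picture (384x512x3 uint8, blue, green, red); there is no depth.
- robot.camera_params(name): a dict with "fov_y" (degrees; the focal length in pixels is half the picture's height over the tangent of half this angle, whatever the lens; pixels are square), "cx", "cy" (the principal point, pixels), "dist" ([k1, k2, p1, p2, k3] as OpenCV has them; the pictures are not rectified), "world_to_cam" (4x4, takes a point from world to camera coordinates). Camera axes: x right, y up, looking along -z (the intrinsics and any distortion apply to the point x, -y, -z); pixel columns grow to the right and rows downward; lengths in m; the calibration is good to about 2 mm. A picture is of the moment at which its call begins: read the wrist's pose just before it. camera_params takes no time and is no camera call; for the wrist camera it gives the pose at the moment of the call.
- robot.hand_in(): hands the job in, once; it reports no verdict.
Trained networks look in the newest picture that a camera, given by its name, has taken for a name from the list of things; names that differ only in an ending like _2 or _b are one class to them, and where a whole thing is asked for, a point or a joint stands for the part that bears it (a point fixed in the world has none). Each returns a list of dicts, best first, with "score" (0 to 1); they miss things now and then, are a little off and sometimes report something else, mostly with a low value. They report only what shows in the picture. A call takes as long as a camera call.
- robot.spot_in(camera, query): "centre" ([column, row] in pixels, amid what is visible of it).
- robot.regions_of(camera, query): "mask" (384x512 bool, what is visible of it) and "centre" ([column, row] in pixels, amid what is visible of it).
- robot.place_of(camera, query): "centre" ([column, row] in pixels: a listed point, or the origin of a listed thing).
The state is a dict: "time": time; "joint_pos": joint angles; "dq": joint speeds; "joint_torque": joint torques, N m; "position": TCP position; "orientation": TCP orientation; "ft_force": force on the tool from outside, world axes, zero at the start; "moment": the same for the moment, N m; "opening": finger opening in m.
Only numpy, scipy, OpenCV 4.12 (cv2) and the standard library are available. Lean on these libraries where they do the work, as an engineer would, in place of code of your own. Each camera call takes 0.05 s, during which the arm holds its last target.

## Task

Close up the blue strongbox on the desk: press its lid fully shut, push the steel clamp strap round with a finger until it lies across the lid against its stop, and then push the red cam lever down flat. Do it in that order, leave the lever up until the strap is across, and finish clear of the box. Nothing has to be picked up: do not lift or shift the box, and leave the other things on the desk where they stand.

Things in the scene. Friction and masses are not known exactly. Their poses are not given: they have to be found in the camera images.
- strongbox: Blue steel box, 200 mm (its x) by 250 mm (its y) and 85 mm high without the lid, 4 to 5 kg, standing loose on the desk. Origin: centre of its underside; z up; its -x side (brass lock plate) faces the robot, more or less; +y is its left side, where the clamp post stands. The top of the shut lid is 96 mm above the desk; the clamp post (18 mm thick) stands 18 mm outside the left wall.
- lid (a joint): Lid angle in rad: 0 shut, positive = front edge raised; it starts ajar (0.15 to 0.32). Flat blue lid 206 by 254 mm, 10 mm thick, hinged along the box's far (+x) top edge (in the box frame at x = 101 mm, z = 85 mm). Its stiff hinge keeps it where it is left; about 2 N down at the front edge moves it, and it comes to a hard stop at 0.
- lid_press (a point): Point on the lid's top face, 22 mm in from its front edge and 40 mm to the right (box -y) of the middle: a good place to press. Moves with the lid; 185 mm from the hinge line.
- strap (a joint): Swing of the clamp strap about its upright post, rad: 0 = across the lid, pointing along the box's -y, against its hard stop; positive = swung off the lid, clockwise seen from above (so close it counter-clockwise); at 1.57 it points along the box's -x, beside the box. Starts at 1.5 to 1.9, limit 2.1. Stiff pivot: about 2 N at the stud moves it and it stays where left.
- strap_pivot (a point): On the strap's pivot axis (the post), at the strap's top face, 113 mm above the desk; in the box frame x = 50, y = 143 mm. The strap is a steel bar 24 mm wide and 10 mm thick, its underside 103 mm above the desk, reaching 136 mm from this axis.
- strap_stud (a point): Top centre of the black upright finger stud on the strap, 14 mm diameter, standing 34 mm above the strap (its top 147 mm above the desk), 118 mm from the pivot axis. Push it sideways with a finger.
- lever (a joint): Angle of the red cam lever, rad: 0 = flat (level), positive = raised. Starts at 0.75 to 1.05. It turns with the strap and points away from the strap's free end, so with the strap across the lid it sticks out beyond the box's left (+y) side. Stays where left; about 3 to 6 N straight down on the knob pushes it down, to a hard stop at 0.
- lever_knob (a point): Centre of the red ball (24 mm diameter) at the lever's end, 85 mm from the lever's hinge axis; 127 mm above the desk when the lever is flat.
- lever_hinge (a point): Centre of the lever's hinge, 127 mm above the desk, 8 mm from the strap's pivot axis on the lever's side.
- mug: White mug, 80 mm wide, 90 mm high, beside or behind the box; origin at the centre of its underside. Leave alone.
- stapler: Black stapler, 125 by 36 mm, about 45 mm high, to the right of the box; origin at the centre of its underside. Leave alone.
- tape_roll: Amber roll of tape lying flat, 90 mm wide, 24 mm high, to the left of the box; origin at the centre of its underside. Leave alone.
- stamp: Dark wooden hand stamp, upright, 40 mm wide, 78 mm high, to the left of the box; origin at the centre of its underside. Leave alone.
- pen_tin: Open steel pen tin, 74 mm wide, 95 mm high, behind or beside the box; origin at the centre of its underside. Leave alone.
- torch: Black and yellow torch lying on the desk, 140 mm long, 42 mm thick, further out on the left; origin below its middle, on the desk. Leave alone.

How it is judged (in metres and radians):
On the way, in this order (a step that is already met when the one before it is completed fails the run):
1. the lid is pressed shut (value of joint lid below 0.035 rad), for 0.1 s.
2. with the lid shut, the strap lies across it against its stop (value of joint strap below 0.09 rad and value of joint lid below 0.035 rad), for 0.1 s.
3. with the strap across, the lever is pushed down flat (value of joint lever below 0.1 rad and value of joint strap below 0.09 rad), for 0.1 s.
At the end, for the whole second after the job is handed in: Lid shut (under 0.035 rad), strap across the lid against its stop (under 0.09 rad), lever flat (under 0.1 rad), box within 30 mm of where it stood and standing on the desk, every bystander within 30 mm of where it stood (all of step 3 and value of joint lid below 0.035 rad and distance of each of strongbox, mug, stapler, tape_roll, stamp, pen_tin, torch from where it was at the start of the episode below 0.03 m and height (world z) of strongbox below 0.008 m); the robot touches nothing.
It fails at once if the lever is pushed down while the strap is not yet across the lid (value of joint lever below 0.45 rad and value of joint strap above 0.2 rad).
It fails at once if the box is lifted or tipped (height (world z) of strongbox above 0.012 m or angle between strongbox's own z axis and vertical above 0.08 rad).
It fails at once if the box is shifted more than 30 mm (distance of strongbox from where it was at the start of the episode above 0.03 m).
It fails at once if a bystander is lifted or knocked more than 30 mm away (distance of any of mug, stapler, tape_roll, stamp, pen_tin, torch from where it was at the start of the episode above 0.03 m).
It also fails if it takes over 64 s, if anything falls off the work surface, if the arm or the gripper's body presses on something with over 40 N, if the wrist force passes 120 N, or if a joint passes its speed limit or range.

## Working session

There is one attempt and no reset: what is moved stays moved. The work goes in short steps, Python scripts to look and compute and a tool call to move; the robot and the scene stay as the last step left them, time stands still between calls to the robot, and variables do not carry over. Pictures are saved under pics/ and viewed, and the job is handed in when it is done.

Besides the shell and the picture viewer there is one more tool, called after ">>>" as a command line: name --argument value ..., lists and objects as JSON in quotes. carry_out: Moves the arm, as the interface text tells. Its arguments: {"type":"object","properties":{"steps":{"type":"array"},"fingers":{"type":"number"},"squeeze":{"type":"number"}},"required":["steps"]}

```bash
mkdir -p pics; ls
cat > h.py <<'E'
from cell import robot
import numpy as np, cv2
def snap(c,n):
    im=robot.camera(c); cv2.imwrite(f'pics/{n}.png',im); return im
def cam(c):
    p=robot.camera_params(c); f=192/np.tan(np.radians(p['fov_y'])/2)
    K=np.array([[f,0,p['cx']],[0,f,p['cy']],[0,0,1.]])
    return K,np.array(p['dist'],float),np.array(p['world_to_cam'])
S=np.diag([1,-1,-1.])
def proj(c,X,P=None):
    K,d,T=P or cam(c); X=np.atleast_2d(X)
    R=S@T[:3,:3]; t=S@T[:3,3]
    return cv2.projectPoints(X.astype(float),cv2.Rodrigues(R)[0],t,K,d)[0][:,0]
def ray(c,uv,P=None):
    K,d,T=P or cam(c)
    n=cv2.undistortPoints(np.array([[uv]],float),K,d)[0,0]
    R=T[:3,:3]; o=-R.T@T[:3,3]; v=R.T@np.array([n[0],-n[1],-1.]); return o,v/np.linalg.norm(v)
def atz(c,uv,z,P=None):
    o,v=ray(c,uv,P); return o+v*(z-o[2])/v[2]
def tri(rs):
    A=np.zeros((3,3));b=np.zeros(3)
    for o,v in rs:
        M=np.eye(3)-np.outer(v,v);A+=M;b+=M@o
    X=np.linalg.solve(A,b); return X,[float(np.linalg.norm((np.eye(3)-np.outer(v,v))@(X-o))) for o,v in rs]
E
python3 - <<'E'
from h import *
for c in ['scene','side','wrist']:
    snap(c,c+'0'); K,d,T=cam(c); print(c,K[0,0],K[:2,2],d,-T[:3,:3].T@T[:3,3])
q=['strongbox','lid_press','strap_pivot','strap_stud','lever_knob','lever_hinge','mug','stapler','tape_roll','stamp','pen_tin','torch']
for n in q:
    for c in ['scene','side']:
        r=robot.place_of(c,n)[:2]; print(n,c,[(np.round(x['centre'],1).tolist(),round(x['score'],2)) for x in r])
o=robot.observe();print(o['time'],o['position'],o['orientation'],o['ft_force'])
E
```

```text
pics
scene 355.1311085024859 [255.84108242 192.29681991] [-0.05203812  0.          0.          0.          0.        ] [1.00014179 0.59594857 0.68132539]
side 440.8783871957145 [252.89636024 193.50564906] [-0.1612726  0.         0.         0.         0.       ] [-0.04340008 -0.59510108  0.64598437]
wrist 277.43634339999744 [255.09208944 197.49243056] [-0.03309557  0.          0.          0.          0.        ] [0.54966408 0.07424779 0.3839752 ]
strongbox scene [([221.7, 174.3], 0.66)]
strongbox side [([306.3, 272.6], 0.76)]
lid_press scene [([233.6, 126.3], 0.73)]
lid_press side [([298.3, 249.9], 0.82), ([394.8, 258.3], 0.16)]
strap_pivot scene [([229.3, 176.5], 0.95)]
strap_pivot side [([281.9, 197.9], 0.75)]
strap_stud scene [([269.3, 151.9], 0.95), ([236.5, 131.0], 0.69)]
strap_stud side [([241.3, 199.4], 0.57)]
lever_knob scene [([205.2, 157.5], 0.5)]
lever_knob side [([303.6, 157.7], 0.6)]
lever_hinge scene [([233.1, 232.6], 0.74), ([223.6, 174.1], 0.56)]
lever_hinge side [([287.9, 188.1], 0.81), ([149.3, 187.4], 0.38)]
mug scene [([148.1, 184.9], 0.85)]
mug side [([392.6, 254.4], 0.69)]
stapler scene [([230.8, 235.2], 0.52)]
stapler side [([355.6, 349.0], 0.86)]
tape_roll scene [([207.3, 160.2], 0.64), ([230.4, 234.9], 0.6)]
tape_roll side [([242.1, 198.6], 0.2)]
stamp scene [([271.0, 224.5], 0.72)]
stamp side [([231.4, 224.8], 0.49)]
pen_tin scene [([169.8, 146.5], 0.59)]
pen_tin side [([415.8, 319.1], 0.78), ([307.2, 273.7], 0.73)]
torch scene [([382.3, 302.8], 0.94)]
torch side [([148.5, 185.4], 0.85)]
1.35 [5.49993862e-01 3.80354670e-05 1.82534005e-01] [[ 1.80314058e-05  1.00000000e+00 -1.13398738e-05]
 [ 2.77999581e-05 -1.13403750e-05 -1.00000000e+00]
 [-9.99999999e-01  1.80310906e-05 -2.78001626e-05]] [ 0.28918005 -0.7905964   0.71688208]
```

View pics/scene0.png

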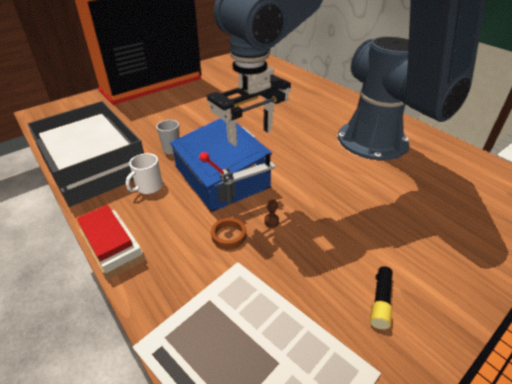

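View pics/side0.png

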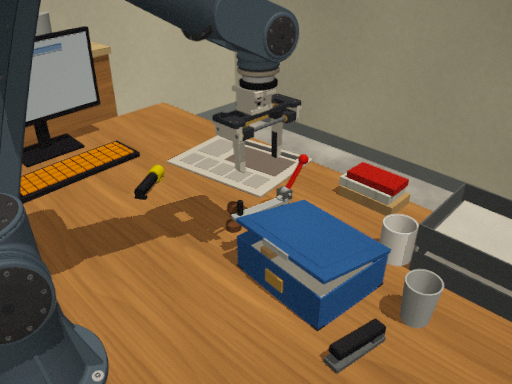

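Run:
```python
from h import *
P={c:cam(c) for c in ['scene','side']}
for n,a,b in [('press',(233.6,126.3),(298.3,249.9)),('pivot',(229.3,176.5),(281.9,197.9)),('stud',(269.3,151.9),(241.3,199.4)),('knob',(205.2,157.5),(303.6,157.7)),('hinge',(223.6,174.1),(287.9,188.1)),('box',(221.7,174.3),(306.3,272.6)),('stamp',(271,224.5),(231.4,224.8)),('stap',(230.8,235.2),(355.6,349)),('mug',(148.1,184.9),(392.6,254.4)),('torch',(382.3,302.8),(148.5,185.4)),('pen',(169.8,146.5),(415.8,319.1))]:
    X,e=tri([ray('scene',a,P['scene']),ray('side',b,P['side'])]); print(n,X.round(4),np.round(e,4))
```

```text
press [ 0.4695 -0.187   0.1337] [0.0007 0.0007]
pivot [ 0.6081 -0.0166  0.1137] [0.0019 0.0019]
stud [0.4938 0.0017 0.1521] [0.0048 0.0048]
knob [ 0.6697 -0.0236  0.1971] [0.0034 0.0034]
hinge [ 0.6269 -0.0159  0.1314] [0.0034 0.0034]
box [ 0.546  -0.1515  0.0083] [0.0004 0.0004]
stamp [0.5598 0.1046 0.0031] [0.0018 0.0018]
stap [ 0.583  -0.2011 -0.2548] [0.0779 0.0779]
mug [ 7.451e-01 -2.524e-01  6.000e-04] [0.0018 0.0018]
torch [0.5219 0.4343 0.0022] [0.0002 0.0002]
pen [ 0.5956 -0.3956  0.0032] [0.0028 0.0028]
```

```bash
cat > model.py <<'E'
from h import *
from scipy.optimize import least_squares
def pts(p):
    x,y,w,lid,s,l=p
    c,sn=np.cos(w),np.sin(w)
    B=lambda q:np.array([x+c*q[0]-sn*q[1],y+sn*q[0]+c*q[1],q[2]])
    # lid press: 185mm from hinge line, top face 11mm above the hinge
    L=lambda a,b,h:np.array([.101-a*np.cos(lid)+h*np.sin(lid)*1,b,.085+a*np.sin(lid)+h*np.cos(lid)])
    d=np.array([-np.sin(s),-np.cos(s)])
    piv=np.array([.05,.143])
    S=lambda r,z:B([*(piv+r*d),z])
    return dict(strongbox=B([0,0,0]),lid_press=B(L(.185,-.04,.011)),strap_pivot=S(0,.113),strap_stud=S(.118,.147),lever_hinge=S(-.008,.127),lever_knob=S(-.008-.085*np.cos(l),.127+.085*np.sin(l)),
     lidfl=B(L(.207,.127,.011)),lidfr=B(L(.207,-.127,.011)),strapend=S(.136,.113),boxfl=B([-.1,.125,0]),boxfr=B([-.1,-.125,0]),boxbl=B([.1,.125,0]))
def fit(obs,p0,P):
    def res(p):
        m=pts(p); return np.concatenate([proj(None,m[n],P[k])[0]-uv for n,k,uv in obs])
    return least_squares(res,p0,loss='soft_l1',f_scale=2.)
E
python3 - <<'E'
from model import *
P={c:cam(c) for c in ['scene','side']}
T=dict(lid_press=[(233.6,126.3),(298.3,249.9)],strap_pivot=[(229.3,176.5),(281.9,197.9)],strap_stud=[(269.3,151.9),(241.3,199.4)],lever_knob=[(205.2,157.5),(303.6,157.7)],lever_hinge=[(223.6,174.1),(287.9,188.1)],strongbox=[(221.7,174.3),(306.3,272.6)])
obs=[(n,c,np.array(v[i])) for n,v in T.items() for i,c in enumerate(['scene','side'])]
r=fit(obs,[.546,-.15,-.09,.2,1.6,.9],P)
print(r.x.round(4),r.fun.round(1))
m=pts(r.x)
for n in m: print(n,m[n].round(4))
for c in P:
    im=cv2.imread(f'pics/{c}0.png'); 
    for n in m:
        u=proj(c,m[n],P[c])[0]; cv2.circle(im,tuple(int(v) for v in u.round()),2,(0,255,255),-1)
    x,y=(110,90) if c=='scene' else (200,120)
    im=cv2.resize(im[y:y+230,x:x+230],None,fx=2.6,fy=2.6,interpolation=2); cv2.imwrite(f'pics/{c}0m.png',im)
E
```

```text
[ 0.5499 -0.1531 -0.0946  0.2078  1.6249  0.9593] [ 0.7  0.1 -0.5 -0.3 -2.1  1.   0.3 -0.6 -2.5  1.9 -1.4  1.6 -1.3 -0.4
 -1.5  0.7  0.5  0.1 -2.9  3.  -1.   2.4  1.6  2.3]
strongbox [ 0.5499 -0.1531  0.    ]
lid_press [ 0.4687 -0.1855  0.1339]
strap_pivot [ 0.6131 -0.0154  0.113 ]
strap_stud [0.4964 0.0021 0.147 ]
lever_hinge [ 0.6211 -0.0166  0.127 ]
lever_knob [ 0.6693 -0.0238  0.1966]
lidfl [ 0.463  -0.0172  0.1385]
lidfr [ 0.439  -0.2701  0.1385]
strapend [0.4786 0.0047 0.113 ]
boxfl [ 0.4621 -0.0192  0.    ]
boxfr [ 0.4385 -0.268   0.    ]
boxbl [ 0.6612 -0.0381  0.    ]
```

View pics/wrist0.png

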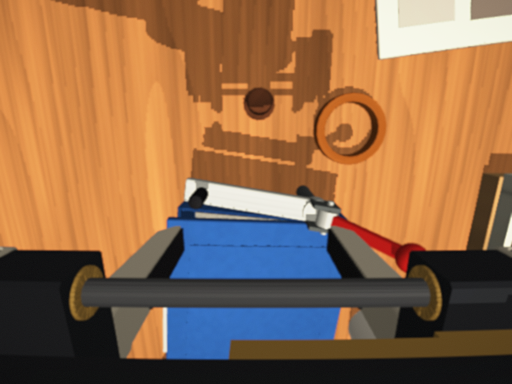

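```bash
python3 -c "
import cv2,numpy as np
cv2.imwrite('pics/both.png',cv2.resize(np.hstack([cv2.imread('pics/scene0m.png'),cv2.imread('pics/side0m.png')]),(800,400)))"
```

```text
(no output)
```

View pics/both.png

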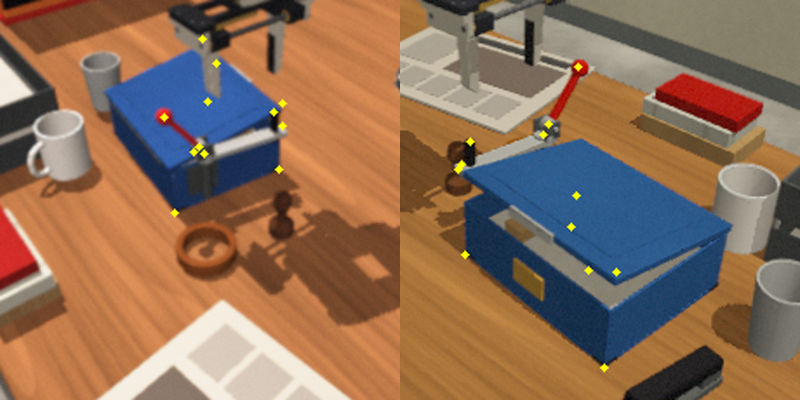

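>>> carry_out --steps '[{"translation": [0, -2, 4.6], "rot": [0, 0, 0]}, {"translation": [0, -2, 4.6], "rot": [0, 0, 0]}, {"translation": [0, -2, 4.6], "rot": [0, 0, 0]}, {"translation": [0, -2, 4.6], "rot": [0, 0, 0]}, {"translation": [0, 0, 0], "rot": [0, 0, 0]}]' --fingers 0 --squeeze 20

```text
time: 1.85
position: [0.469, -0.1869, 0.1825]
orientation: [[0.002, 1.0, 0.004], [-0.001, 0.004, -1.0], [-1.0, 0.002, 0.001]]
ft_force: [-1.0, 0.2, -0.6]
opening: 0.0574
```

Now down to the lid; contact expected near z 0.134.

>>> carry_out --steps '[{"translation": [1, 0, 0], "rot": [0, 0, 0]}, {"translation": [1, 0, 0], "rot": [0, 0, 0]}, {"translation": [1, 0, 0], "rot": [0, 0, 0]}, {"translation": [1, 0, 0], "rot": [0, 0, 0]}, {"translation": [1, 0, 0], "rot": [0, 0, 0]}]'

```text
time: 2.35
position: [0.4702, -0.1847, 0.1287]
orientation: [[0.002, 1.0, 0.006], [-0.0, 0.006, -1.0], [-1.0, 0.002, 0.0]]
ft_force: [-0.5, -0.3, -0.8]
opening: 0.0175
```

>>> carry_out --steps '[{"translation": [0.5, 0, 0], "rot": [0, 0, 0]}, {"translation": [0.5, 0, 0], "rot": [0, 0, 0]}, {"translation": [0.5, 0, 0], "rot": [0, 0, 0]}, {"translation": [0.5, 0, 0], "rot": [0, 0, 0]}, {"translation": [0.5, 0, 0], "rot": [0, 0, 0]}]'

```text
time: 2.85
position: [0.4704, -0.1835, 0.1004]
orientation: [[0.001, 1.0, 0.008], [0.0, 0.008, -1.0], [-1.0, 0.001, -0.0]]
ft_force: [0.5, -0.1, 0.1]
opening: 0.0001
```

>>> carry_out --steps '[{"translation": [0.3, 0, 0], "rot": [0, 0, 0]}, {"translation": [0.2, 0, 0], "rot": [0, 0, 0]}, {"translation": [0.1, 0, 0], "rot": [0, 0, 0]}]'

```text
time: 3.15
position: [0.4703, -0.1836, 0.0936]
orientation: [[0.001, 1.0, 0.008], [0.0, 0.008, -1.0], [-1.0, 0.001, -0.0]]
ft_force: [-0.9, -0.5, 1.0]
opening: 0.0004
```

Run:
```python
from h import *
a=snap('side','side1');b=snap('scene','scene1')
cv2.imwrite('pics/b1.png',cv2.resize(np.hstack([b[90:290,110:310],a[130:330,200:400]]),(800,400)))
print(robot.observe()['ft_force'],robot.observe()['position'])
```

```text
[-0.28203555 -0.30907407  0.19914006] [ 0.47029579 -0.18362413  0.09374526]
```

View pics/b1.png

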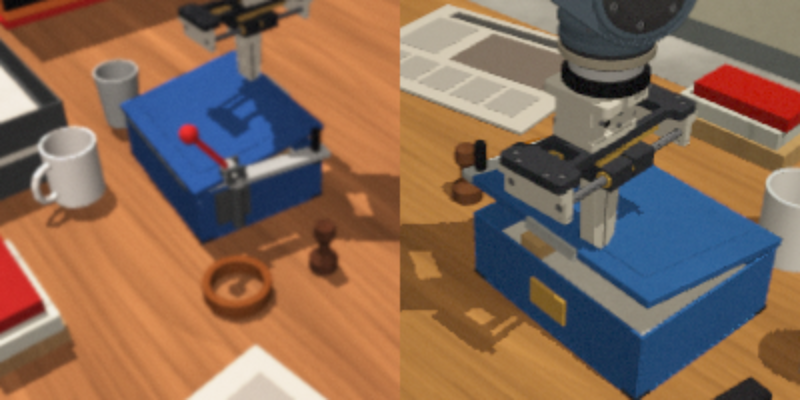

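Run:
```python
from model import *
p=[ 0.5499,-0.1531,-0.0946,0.2078,1.6249,0.9593]
o=robot.observe(); tcp=np.array(o['position'])
ims=[]
for c,x,y in [('scene',180,70),('side',260,190)]:
    im=cv2.imread(f'pics/{c}1.png'); im=cv2.resize(im[y:y+130,x:x+130],None,fx=3,fy=3,interpolation=cv2.INTER_CUBIC)
    def dot(X,col):
        u=(proj(c,X)[0]-[x,y]+.5)*3; cv2.circle(im,tuple(int(v) for v in u),3,col,-1)
    m=pts(p)
    for n in ['lid_press','lidfl','lidfr','boxfr','strap_stud']: dot(m[n],(0,255,255))
    dot(tcp,(0,0,255)); dot(tcp+[0,0,.04],(0,255,0))
    ims.append(im)
cv2.imwrite('pics/b2.png',np.hstack(ims))
```

```text
(no output)
```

View pics/b2.png

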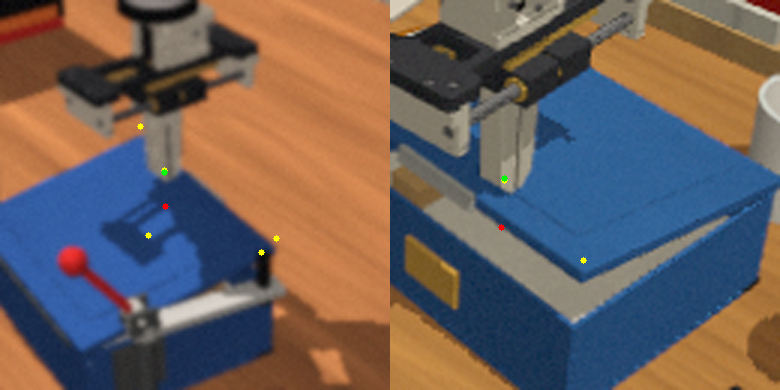

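Run:
```python
from model import *
o=robot.observe(); print({k:(np.round(v,4).tolist() if not np.isscalar(v) else v) for k,v in o.items()})
b=snap('scene','scene2');a=snap('side','side2');w=snap('wrist','wrist2')
for c,im in (('scene',b),('side',a)):
    print(c,np.abs(im.astype(int)-cv2.imread(f'pics/{c}1.png')).max())
K,d,T=cam('wrist');print(-T[:3,:3].T@T[:3,3])
print(robot.observe()['position'])
```

```text
{'time': 3.25, 'joint_pos': [-26.6393, 22.1329, 106.0611, 0.0548, 51.7694, -27.125], 'dq': [0.0367, -0.2491, -0.1526, 0.0161, 0.2522, -0.0226], 'joint_torque': [-0.0121, -46.8718, -23.8, 0.0511, -0.0005, 0.0002], 'position': [0.4703, -0.1836, 0.0937], 'orientation': [[0.0009, 1.0, 0.0079], [0.0004, 0.0079, -1.0], [-1.0, 0.0009, -0.0004]], 'ft_force': [-0.282, -0.3091, 0.1991], 'moment': [0.039, 0.0474, -0.0042], 'opening': 0.0004959343645684084}
scene 20
side 65
[ 0.46934637 -0.10947403  0.29579267]
[ 0.47039105 -0.18363272  0.09393328]
```

View pics/wrist2.png

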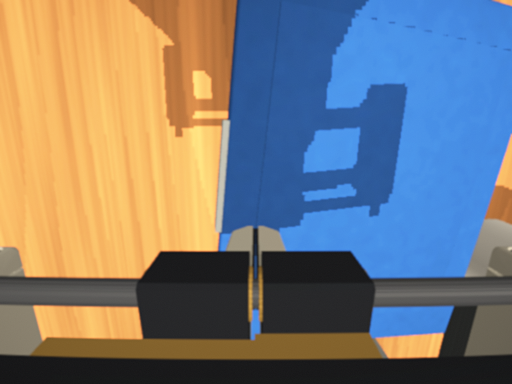

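Run:
```python
from model import *
p=[ 0.5499,-0.1531,-0.0946,0.2078,1.6249,0.9593]
ims=[]
for c in ['scene','side']:
    im=cv2.imread(f'pics/{c}0.png')
    x,y=(proj(c,[.55,0,.22])[0]-65).astype(int); x=max(x,0);y=max(y,0)
    im=cv2.resize(im[y:y+130,x:x+130],None,fx=3,fy=3,interpolation=cv2.INTER_CUBIC)
    def dot(X,col):
        u=(proj(c,X)[0]-[x,y]+.5)*3; cv2.circle(im,tuple(int(v) for v in u),3,col,-1)
    for s in (-1,1): dot([.55+s*.0465,0,.1825],(0,0,255)); dot([.55+s*.0465,0,.2225],(0,255,0))
    ims.append(im)
cv2.imwrite('pics/b3.png',np.hstack(ims))
```

```text
(no output)
```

View pics/b3.png

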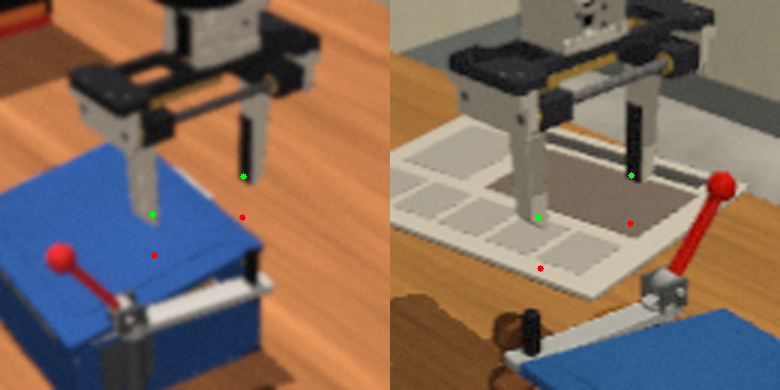

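>>> carry_out --steps '[{"translation": [0.5, 0, 0], "rot": [0, 0, 0]}, {"translation": [0.5, 0, 0], "rot": [0, 0, 0]}, {"translation": [0.5, 0, 0], "rot": [0, 0, 0]}]'

```text
time: 3.7
position: [0.4707, -0.1838, 0.0788]
orientation: [[0.002, 1.0, 0.008], [-0.0, 0.008, -1.0], [-1.0, 0.002, 0.001]]
ft_force: [-0.2, 0.1, 2.2]
opening: 0.0004
```

Contact at about 2 N, consistent with the lid moving.

>>> carry_out --steps '[{"translation": [0.4, 0, 0], "rot": [0, 0, 0]}, {"translation": [0.4, 0, 0], "rot": [0, 0, 0]}, {"translation": [0.3, 0, 0], "rot": [0, 0, 0]}]'

```text
time: 4.0
position: [0.4702, -0.1837, 0.0662]
orientation: [[0.001, 1.0, 0.008], [0.0, 0.008, -1.0], [-1.0, 0.001, -0.0]]
ft_force: [-2.5, 0.3, 1.8]
opening: 0.0008
```

Run:
```python
from model import *
tcp=np.array(robot.observe()['position']);print(tcp,robot.observe()['ft_force'])
ims=[]
for c in ['scene','side']:
    im=snap(c,c+'3')
    x,y=(proj(c,[.5,-.15,.12])[0]-75).astype(int)
    im=cv2.resize(im[y:y+150,x:x+150],None,fx=2.6,fy=2.6,interpolation=cv2.INTER_CUBIC)
    u=(proj(c,tcp+[0,0,.035])[0]-[x,y]+.5)*2.6; cv2.circle(im,tuple(int(v) for v in u),2,(0,255,0),-1)
    ims.append(im)
cv2.imwrite('pics/b4.png',np.hstack(ims))
```

```text
[ 0.47019691 -0.18369252  0.06616638] [-2.54221086  0.27983321  1.83785069]
```

View pics/b4.png

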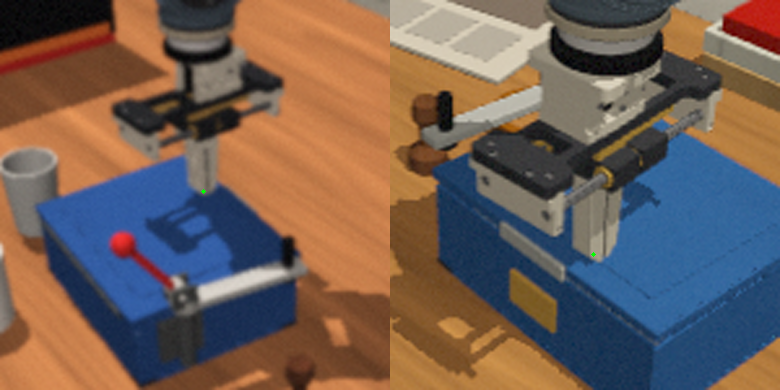

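>>> carry_out --steps '[{"translation": [0.2, 0, 0], "rot": [0, 0, 0]}, {"translation": [0.2, 0, 0], "rot": [0, 0, 0]}]'

```text
time: 4.3
position: [0.4704, -0.1837, 0.0622]
orientation: [[0.001, 1.0, 0.008], [0.0, 0.008, -1.0], [-1.0, 0.001, -0.0]]
ft_force: [-1.4, 1.0, 1.6]
opening: 0.0003
```

>>> carry_out --steps '[{"translation": [0.15, 0, 0], "rot": [0, 0, 0]}, {"translation": [0.15, 0, 0], "rot": [0, 0, 0]}]'

```text
time: 4.5
position: [0.4704, -0.1838, 0.0599]
orientation: [[0.001, 1.0, 0.008], [-0.0, 0.008, -1.0], [-1.0, 0.001, 0.0]]
ft_force: [-10.2, 4.1, 31.8]
opening: 0.0003
```

>>> carry_out --steps '[{"translation": [-2, 0, 0], "rot": [0, 0, 0]}, {"translation": [-4, 0, 0], "rot": [0, 0, 0]}, {"translation": [-2, 0, -2], "rot": [0, 0, 0]}, {"translation": [0, 1, -4.5], "rot": [0, 0, 0]}, {"translation": [0, 1, -4.5], "rot": [0, 0, 0]}]'

```text
time: 5.0
position: [0.4906, -0.0746, 0.1433]
orientation: [[0.004, 1.0, 0.001], [-0.0, 0.001, -1.0], [-1.0, 0.004, 0.0]]
ft_force: [0.6, -0.1, 0.2]
opening: 0.0005
```

>>> carry_out --steps '[{"translation": [0, 1, -4.5], "rot": [0, 0, 0]}, {"translation": [0, 0, -4.5], "rot": [0, 0, 0]}, {"translation": [0, 0, -1], "rot": [0, 0, 0]}]'

```text
time: 5.3
position: [0.5019, 0.0322, 0.144]
orientation: [[0.008, 1.0, 0.003], [0.0, 0.003, -1.0], [-1.0, 0.008, -0.0]]
ft_force: [-0.4, 0.2, 0.2]
opening: 0.0004
```

```bash
cat > look.py <<'E'
from model import *
import sys
def look(tag,p0):
    P={c:cam(c) for c in ['scene','side']}
    obs=[];ims=[]
    o=robot.observe();tcp=np.array(o['position'])
    print('tcp',o['time'],tcp.round(4),np.round(o['ft_force'],1))
    raw={c:snap(c,c+tag) for c in P}
    for n in ['strongbox','lid_press','strap_pivot','strap_stud','lever_knob','lever_hinge']:
        for c in P:
            for r in robot.place_of(c,n)[:2]:
                if r['score']>.3: obs.append((n,c,np.array(r['centre'])))
    m0=pts(p0)
    r=fit(obs,p0,P); print(r.x.round(4)); 
    for i,(n,c,u) in enumerate(obs): print(n,c,r.fun[2*i:2*i+2].round(1),end='; ')
    print(); m=pts(r.x)
    for n in ['strap_pivot','strap_stud','lever_knob','strongbox']: print(n,m[n].round(4))
    for c in P:
        x,y=(proj(c,[.55,-.05,.12],P[c])[0]-75).astype(int)
        im=cv2.resize(raw[c][y:y+150,x:x+150],None,fx=2.6,fy=2.6,interpolation=cv2.INTER_CUBIC)
        for X,col in [(tcp+[0,0,.0355],(0,255,0))]+[(m[k],(0,255,255)) for k in ('strap_pivot','strap_stud','lever_knob','lidfl','lidfr')]:
            u=(proj(c,X,P[c])[0]-[x,y]+.5)*2.6; cv2.circle(im,tuple(int(v) for v in u),2,col,-1)
        ims.append(im)
    cv2.imwrite(f'pics/L{tag}.png',np.hstack(ims)); return r.x
E
python3 -c "
from look import *
look('5',[.5499,-.1531,-.0946,0,1.6249,.9593])"
```

```text
tcp 5.3 [0.5019 0.0322 0.144 ] [-0.4  0.2  0.2]
[ 0.5476 -0.1538 -0.0827  0.0324  1.5641  0.9374]
strongbox scene [2.1 1.8]; strongbox side [-0.1  5.2]; lid_press scene [-141.6 -168.1]; lid_press scene [-0.3  0.7]; lid_press side [-0.6  1.1]; strap_pivot scene [-1.  -0.1]; strap_pivot scene [23.4 19.3]; strap_pivot side [-1.9 -0.3]; strap_stud scene [-4.3  0.6]; strap_stud scene [52.5 13.5]; strap_stud side [2.7 2. ]; lever_knob scene [ 0.8 -0.6]; lever_knob side [ 1.3 -0.5]; lever_knob side [ 68.1 -69.1]; lever_hinge scene [0.1 2.6]; lever_hinge side [-1.1  3.7]; 
strap_pivot [ 0.6093 -0.0154  0.113 ]
strap_stud [ 0.4916 -0.0065  0.147 ]
lever_knob [ 0.6674 -0.0199  0.1955]
strongbox [ 0.5476 -0.1538  0.    ]
```

View pics/L5.png

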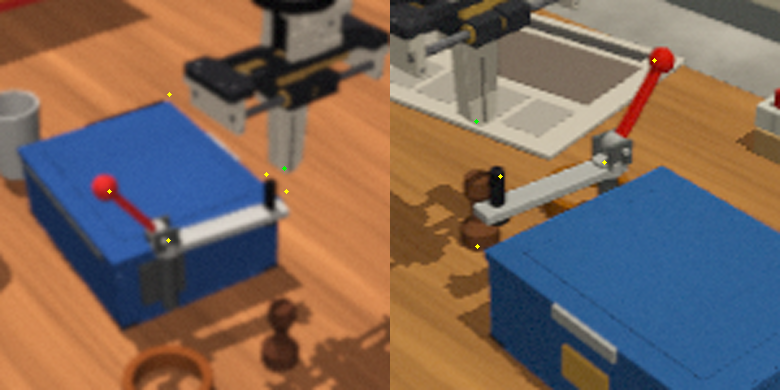

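>>> carry_out --steps '[{"translation": [3, 0, 0], "rot": [7, 0, 0]}, {"translation": [2.0, 0, 0], "rot": [0, 0, 0]}, {"translation": [0.8, 0, 0], "rot": [0, 0, 0]}]'

```text
time: 6.3
position: [0.504, 0.0282, 0.086]
orientation: [[0.012, 0.992, -0.127], [-0.001, -0.127, -0.992], [-1.0, 0.012, -0.001]]
ft_force: [-0.2, -0.2, -0.4]
opening: 0.0003
```

```bash
python3 -c "
from look import *
look('6',[.5499,-.1531,-.0946,0,1.6249,.9593])"
```

```text
tcp 6.3 [0.504  0.0282 0.086 ] [-0.2 -0.2 -0.4]
[ 0.5538 -0.1569 -0.0782  0.0062  1.5966  0.9869]
strongbox scene [-2.2  0.5]; lid_press scene [-3.9 -0.1]; lid_press scene [21.5 -1.5]; lid_press side [-0.5  0.8]; strap_pivot scene [-5.5  1.5]; strap_pivot side [-3.8  2.5]; strap_stud scene [-5.5  1.2]; strap_stud scene [116.1 -30.9]; strap_stud side [1.3 3.4]; strap_stud side [-53.2 -59.9]; lever_knob scene [-0.7  0.5]; lever_knob side [-1.3 -0.6]; lever_hinge scene [-1.9  1.6]; lever_hinge side [0.2 4.3]; 
strap_pivot [ 0.6149 -0.0182  0.113 ]
strap_stud [ 0.4975 -0.006   0.147 ]
lever_knob [ 0.6694 -0.0239  0.1979]
strongbox [ 0.5538 -0.1569  0.    ]
```

View pics/L6.png

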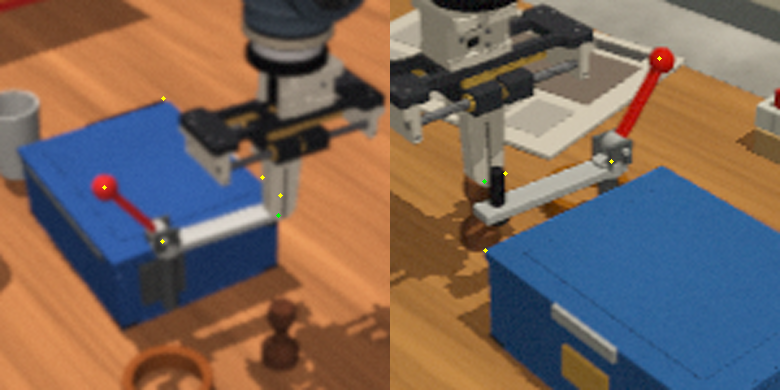

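>>> carry_out --steps '[{"translation": [0, -0.6, 1.3], "rot": [0, 0, 0]}, {"translation": [0, -0.1, 1.65], "rot": [-8, 0, 0]}, {"translation": [0, -0.1, 1.65], "rot": [-8, 0, 0]}]'

```text
time: 7.3
position: [0.4921, -0.0173, 0.0874]
orientation: [[0.014, 0.987, 0.16], [0.0, 0.16, -0.987], [-1.0, 0.014, 0.002]]
ft_force: [2.4, 3.3, -0.2]
opening: 0.0003
```

```bash
python3 -c "
from look import *
look('7',[.5499,-.1531,-.0946,0,1.35,.9593])"
```

```text
tcp 7.3 [ 0.4921 -0.0173  0.0874] [ 2.4  3.3 -0.2]
[ 0.553  -0.1577 -0.0599  0.013   1.3194  0.9697]
strongbox scene [-2.6  1.6]; strongbox side [3.4 3.8]; lid_press scene [-3.7 -0.3]; lid_press side [-0.6  5.1]; lid_press side [-6.9 -5. ]; strap_pivot scene [-0.5  2.2]; strap_pivot side [-1.4  4. ]; strap_stud scene [-3.7  0.1]; strap_stud side [-1.4  1.1]; lever_knob scene [-0.8 -0.9]; lever_knob side [-0.   1.4]; lever_hinge scene [-0.8  1.1]; lever_hinge scene [55.  24.4]; 
strap_pivot [ 0.6114 -0.018   0.113 ]
strap_stud [ 0.4956 -0.0404  0.147 ]
lever_knob [ 0.6665 -0.0073  0.1971]
strongbox [ 0.553  -0.1577  0.    ]
```

View pics/L7.png

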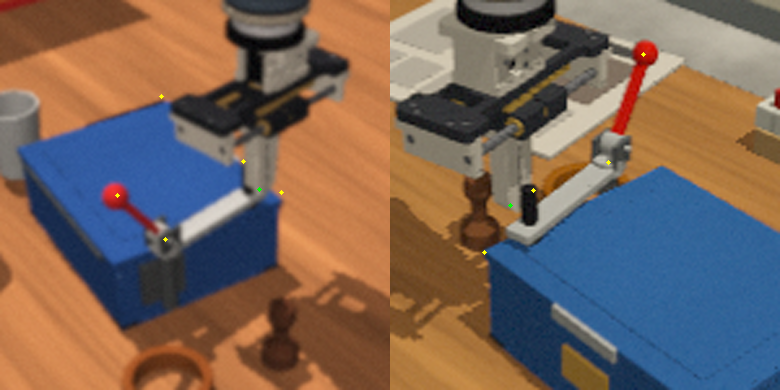

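>>> carry_out --steps '[{"translation": [0, -0.1, 1.7], "rot": [-8, 0, 0]}, {"translation": [0, -0.1, 1.7], "rot": [-8, 0, 0]}, {"translation": [0, -0.1, 1.7], "rot": [-8, 0, 0]}, {"translation": [0, -0.1, 1.7], "rot": [-8, 0, 0]}]'

```text
time: 8.4
position: [0.5111, -0.0796, 0.087]
orientation: [[0.009, 0.744, 0.668], [0.002, 0.668, -0.744], [-1.0, 0.008, 0.004]]
ft_force: [-0.3, 2.7, 1.5]
opening: 0.0004
```

```bash
cat > pol.py <<'E'
from h import *
o=robot.observe();C=np.array([.6125,-.016]);p=np.array(o['position'])[:2];R=np.array(o['orientation'])
z=R[:2,2]/np.linalg.norm(R[:2,2]);y=R[:2,1]
print('tcp',o['position'].round(4) if hasattr(o['position'],'round') else o['position'],np.round(o['ft_force'],1),'C->tcp in tool y,z mm',((p-C)@y*1000).round(1),((p-C)@z*1000).round(1),'z az',np.degrees(np.arctan2(z[1],z[0])).round(1),'to go to az -5:')
r=(p-C);a=np.degrees(np.arctan2(r[1],r[0]));rho=np.linalg.norm(r)
print('polar az',a.round(1),'r',rho.round(4),'j6',o['joint_pos'][5])
E
python3 pol.py
```

```text
tcp [ 0.5111 -0.0796  0.087 ] [-0.3  2.7  1.5] C->tcp in tool y,z mm -117.9 -20.4 z az -48.1 to go to az -5:
polar az -147.9 r 0.1196 j6 -56.298686304430134
```

>>> carry_out --steps '[{"translation": [0, -0.1, 1.7], "rot": [-8, 0, 0]}, {"translation": [0, -0.1, 1.7], "rot": [-8, 0, 0]}, {"translation": [0, -0.1, 1.7], "rot": [-8, 0, 0]}, {"translation": [0, -0.1, 1.7], "rot": [-8, 0, 0]}]'

```text
time: 8.8
position: [0.5618, -0.124, 0.0865]
orientation: [[0.002, 0.256, 0.967], [0.004, 0.967, -0.256], [-1.0, 0.004, 0.001]]
ft_force: [-2.4, 1.1, 1.6]
opening: 0.0006
```

```bash
python3 pol.py; python3 -c "
from look import *
look('8',[.5499,-.1531,-.0946,0,.2,.9593])"
```

```text
tcp [ 0.5618 -0.124   0.0865] [-2.4  1.1  1.6] C->tcp in tool y,z mm -117.4 -21.4 z az -14.8 to go to az -5:
polar az -115.1 r 0.1193 j6 -92.5549096619346
tcp 8.8 [ 0.5618 -0.124   0.0865] [-2.4  1.1  1.6]
[ 0.5537 -0.1509 -0.0565  0.03    0.3543  0.9436]
strongbox scene [-0.5  3.5]; strongbox side [-0.3 -0.3]; lid_press scene [-2.4  1.2]; lid_press scene [  6.2 -98.9]; lid_press side [0.1 0.6]; strap_pivot scene [0.8 1.8]; strap_pivot scene [-152.  -124.3]; strap_pivot side [-1.5  0.8]; strap_stud scene [ 1.2 -1.5]; strap_stud scene [-50.9 -79.7]; strap_stud side [ 72.9 -15.2]; strap_stud side [-10.6   2.9]; lever_knob scene [-2.5  0.5]; lever_knob side [ -4.1 -59.5]; lever_knob side [1.4 0.2]; lever_hinge scene [-0.  2.]; lever_hinge side [-2.6  2.4]; 
strap_pivot [ 0.6117 -0.0109  0.113 ]
strap_stud [ 0.5645 -0.1191  0.147 ]
lever_knob [0.6348 0.0421 0.1958]
strongbox [ 0.5537 -0.1509  0.    ]
```

View pics/L8.png

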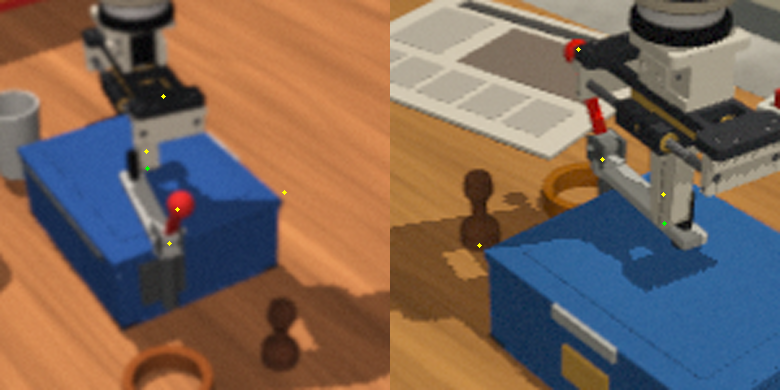

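>>> carry_out --steps '[{"translation": [0, -0.05, 0.8], "rot": [-4, 0, 0]}, {"translation": [0, -0.05, 0.8], "rot": [-4, 0, 0]}]'

```text
time: 9.7
position: [0.5761, -0.128, 0.0865]
orientation: [[0.001, 0.122, 0.993], [0.003, 0.993, -0.122], [-1.0, 0.004, 0.001]]
ft_force: [-1.4, -1.4, 1.7]
opening: 0.0007
```

>>> carry_out --steps '[{"translation": [0, 0, 0.3], "rot": [0, 0, 0]}]'

```text
time: 9.8
position: [0.5791, -0.1286, 0.0865]
orientation: [[0.001, 0.121, 0.993], [0.003, 0.993, -0.121], [-1.0, 0.003, 0.0]]
ft_force: [-2.4, -0.2, 1.1]
opening: 0.0007
```

>>> carry_out --steps '[{"translation": [0, 0, 0.2], "rot": [0, 0, 0]}]'

```text
time: 9.9
position: [0.5809, -0.1289, 0.0864]
orientation: [[0.0, 0.123, 0.992], [0.003, 0.992, -0.123], [-1.0, 0.003, -0.0]]
ft_force: [-2.4, 0.5, 1.2]
opening: 0.0005
```

```bash
python3 pol.py
```

```text
tcp [ 0.5809 -0.1289  0.0864] [-2.4  0.5  1.2] C->tcp in tool y,z mm -115.9 -17.5 z az -7.1 to go to az -5:
polar az -105.6 r 0.1172 j6 -100.15335890907846
```

>>> carry_out --steps '[{"translation": [0, 0, 0.2], "rot": [0, 0, 0]}, {"translation": [0, 0, 0.2], "rot": [0, 0, 0]}]'

```text
time: 10.1
position: [0.5847, -0.1294, 0.0864]
orientation: [[-0.001, 0.126, 0.992], [0.003, 0.992, -0.126], [-1.0, 0.003, -0.001]]
ft_force: [-3.2, -0.8, 0.9]
opening: 0.0006
```

>>> carry_out --steps '[{"translation": [0, 0, 0.2], "rot": [0, 0, 0]}]'

```text
time: 10.2
position: [0.5852, -0.1295, 0.0862]
orientation: [[-0.004, 0.126, 0.992], [0.004, 0.992, -0.126], [-1.0, 0.003, -0.005]]
ft_force: [-15.8, -1.4, 10.0]
opening: 0.0006
```

>>> carry_out --steps '[{"translation": [0, 0, -2], "rot": [0, 0, 0]}, {"translation": [-4, 0, -1], "rot": [0, 0, 0]}, {"translation": [-4, 0, 0], "rot": [0, 0, 0]}, {"translation": [-4, 0, 0], "rot": [0, 0, 0]}]'

```text
time: 10.6
position: [0.5528, -0.1245, 0.2043]
orientation: [[-0.013, 0.129, 0.992], [0.008, 0.992, -0.129], [-1.0, 0.006, -0.014]]
ft_force: [0.9, -0.2, 0.7]
opening: 0.0006
```

```bash
python3 pol.py; python3 -c "
from look import *
look('9',[.5519,-.1531,-.08,0,.0,.9593])"
```

```text
tcp [ 0.5528 -0.1245  0.2043] [ 0.9 -0.2  0.7] C->tcp in tool y,z mm -115.3 -45.2 z az -7.4 to go to az -5:
polar az -118.8 r 0.1238 j6 -100.19083726841494
tcp 10.6 [ 0.5528 -0.1245  0.2043] [ 0.9 -0.2  0.7]
[ 0.5473 -0.1498 -0.1369  0.006  -0.1016  0.9058]
strongbox scene [0.3 4. ]; strongbox side [-1.3  0.2]; lid_press scene [-1.3  0.1]; strap_pivot scene [-0.2 -0.4]; strap_pivot side [ 0.3 -0.3]; strap_stud side [0.  1.2]; lever_knob scene [-0.2 -0.6]; lever_knob side [-1.8 -0.4]; lever_hinge scene [-0.9  1.1]; lever_hinge side [0.6 2. ]; 
strap_pivot [ 0.6164 -0.0149  0.113 ]
strap_stud [ 0.6122 -0.1328  0.147 ]
lever_knob [0.6185 0.0455 0.1939]
strongbox [ 0.5473 -0.1498  0.    ]
```

View pics/L9.png

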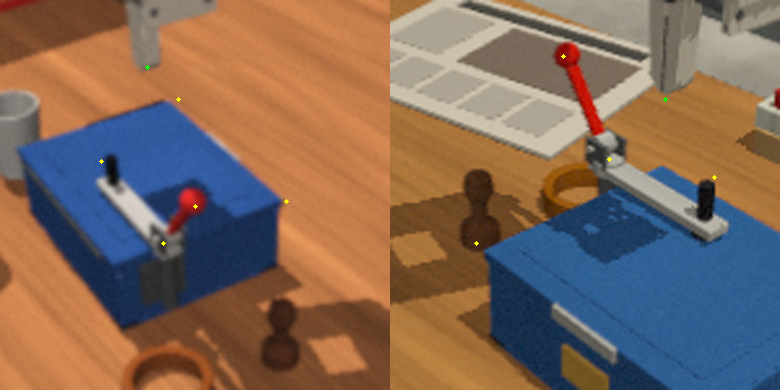

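>>> carry_out --steps '[{"translation": [0, 4.3, 1.1], "rot": [0, 0, 0]}, {"translation": [0, 4.3, 1.1], "rot": [0, 0, 0]}, {"translation": [0, 4.3, 1.1], "rot": [0, 0, 0]}, {"translation": [0, 4.3, 1.1], "rot": [0, 0, 0]}]'

```text
time: 11.7
position: [0.6203, 0.0403, 0.2032]
orientation: [[-0.012, 0.136, 0.991], [0.006, 0.991, -0.136], [-1.0, 0.005, -0.013]]
ft_force: [0.9, -0.5, -0.9]
opening: 0.0003
```

```bash
python3 pol.py; python3 -c "
from look import *
look('10',[.5519,-.1531,-.08,0,.0,.9593])"
```

```text
tcp [0.6203 0.0403 0.2032] [ 0.9 -0.5 -0.9] C->tcp in tool y,z mm 56.8 0.0 z az -7.8 to go to az -5:
polar az 82.2 r 0.0568 j6 -83.03470778927667
tcp 11.7 [0.6203 0.0403 0.2032] [ 0.9 -0.5 -0.9]
[ 0.5455 -0.1557 -0.095   0.0341 -0.0393  0.9343]
strongbox scene [0.8 1.7]; strongbox side [2.9 1.4]; lid_press scene [-0.6 -1.3]; lid_press side [-0.9  0.7]; strap_pivot scene [-2.5 -0.3]; strap_pivot scene [18.4 33.6]; strap_pivot side [-2.1  1.8]; strap_stud scene [-1.4 -0.8]; strap_stud side [-0.5 -0.3]; lever_knob scene [-0.9  0.4]; lever_hinge scene [-0.2 -3.4]; lever_hinge scene [-12.9  11.5]; lever_hinge side [-0.1  5. ]; lever_hinge side [-3.6 -6.1]; 
strap_pivot [ 0.6089 -0.0181  0.113 ]
strap_stud [ 0.6023 -0.1359  0.147 ]
lever_knob [0.6122 0.0403 0.1954]
strongbox [ 0.5455 -0.1557  0.    ]
```

View pics/L10.png

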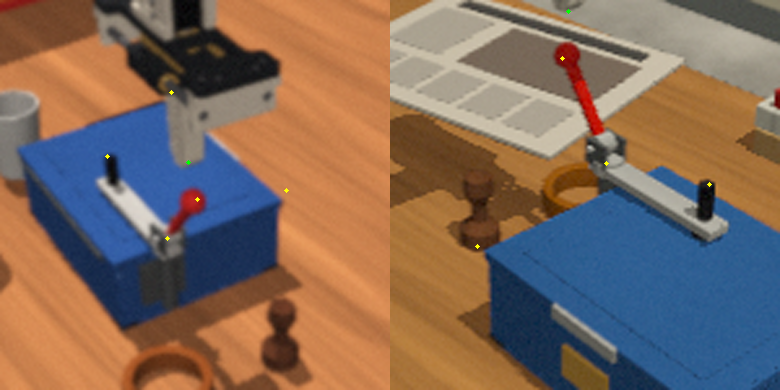

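>>> carry_out --steps '[{"translation": [1.5, 0, 0], "rot": [0, 0, 0]}, {"translation": [1.2, 0, 0], "rot": [0, 0, 0]}, {"translation": [0.8, 0.3, 0], "rot": [0, 0, 0]}]'

```text
time: 12.7
position: [0.6212, 0.0421, 0.1695]
orientation: [[-0.008, 0.137, 0.99], [0.009, 0.99, -0.137], [-1.0, 0.007, -0.009]]
ft_force: [-2.2, 16.6, 30.6]
opening: 0.0003
```

>>> carry_out --steps '[{"translation": [0.5, 0.5, 0], "rot": [0, 0, 0]}, {"translation": [0.5, 0.5, 0], "rot": [0, 0, 0]}]'

```text
time: 12.9
position: [0.6232, 0.0544, 0.1613]
orientation: [[-0.005, 0.138, 0.99], [0.012, 0.99, -0.138], [-1.0, 0.011, -0.007]]
ft_force: [-2.6, -0.6, 3.9]
opening: 0.0006
```

```bash
python3 pol.py; python3 -c "
from look import *
look('11',[.5519,-.1531,-.08,0,.0,.8])"
```

```text
tcp [0.6232 0.0544 0.1613] [-2.6 -0.6  3.9] C->tcp in tool y,z mm 71.2 0.9 z az -7.9 to go to az -5:
polar az 81.4 r 0.0712 j6 -81.99226195700861
tcp 12.9 [0.6232 0.0544 0.1613] [-2.6 -0.6  3.9]
[ 0.5534 -0.1509 -0.0792  0.0404 -0.0684  0.8415]
strongbox scene [-0.9  5.2]; strongbox side [-0.9  2.5]; lid_press scene [-0.9  1.7]; lid_press scene [27.6 -8.7]; lid_press side [-1.2 -2.5]; lid_press side [144.8  78.5]; strap_pivot scene [-3.1  0.9]; strap_pivot side [-0.8 -1.4]; strap_stud scene [-2.2 -0. ]; strap_stud scene [ 52.5 -37.8]; strap_stud side [ 0.5 -2.2]; lever_knob scene [73.  16.8]; lever_knob scene [-2.5 -5.8]; lever_knob side [ 0.4 -0.3]; lever_hinge scene [1.8 1.5]; lever_hinge side [0.6 2.3]; 
strap_pivot [ 0.6146 -0.0123  0.113 ]
strap_stud [ 0.6133 -0.1303  0.147 ]
lever_knob [0.6153 0.0523 0.1904]
strongbox [ 0.5534 -0.1509  0.    ]
```

View pics/L11.png

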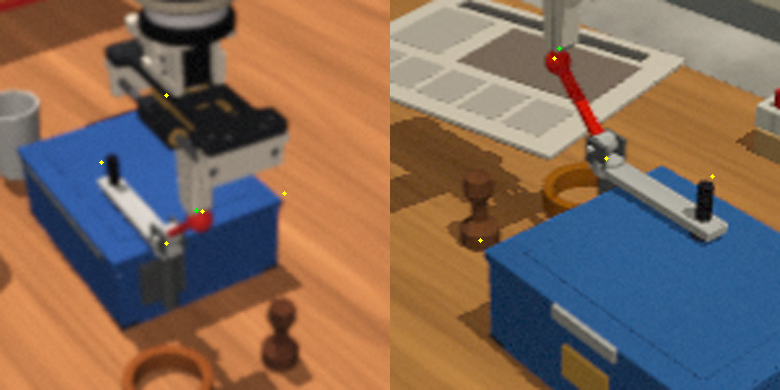

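>>> carry_out --steps '[{"translation": [0.7, 0.7, 0], "rot": [0, 0, 0]}, {"translation": [0.7, 0.6, 0], "rot": [0, 0, 0]}]'

```text
time: 13.8
position: [0.6251, 0.0662, 0.147]
orientation: [[-0.005, 0.139, 0.99], [0.01, 0.99, -0.139], [-1.0, 0.009, -0.006]]
ft_force: [-1.0, -1.0, 2.0]
opening: 0.0009
```

>>> carry_out --steps '[{"translation": [0.7, 0.5, 0], "rot": [0, 0, 0]}, {"translation": [0.7, 0.4, 0], "rot": [0, 0, 0]}]'

```text
time: 14.0
position: [0.6262, 0.0763, 0.1314]
orientation: [[-0.005, 0.138, 0.99], [0.01, 0.99, -0.138], [-1.0, 0.009, -0.007]]
ft_force: [0.3, -1.3, 1.4]
opening: 0.0007
```

>>> carry_out --steps '[{"translation": [0.6, 0.2, 0], "rot": [0, 0, 0]}, {"translation": [0.6, 0.2, 0], "rot": [0, 0, 0]}]'

```text
time: 14.2
position: [0.6268, 0.0817, 0.1179]
orientation: [[-0.005, 0.138, 0.99], [0.01, 0.99, -0.138], [-1.0, 0.009, -0.007]]
ft_force: [0.4, -0.9, 1.9]
opening: 0.0002
```

```bash
python3 pol.py; python3 -c "
from look import *
look('12',[.5519,-.1531,-.08,0,.0,.3])"
```

```text
tcp [0.6268 0.0817 0.1179] [ 0.4 -0.9  1.9] C->tcp in tool y,z mm 98.8 0.7 z az -7.9 to go to az -5:
polar az 81.7 r 0.0988 j6 -79.48879446554832
tcp 14.2 [0.6268 0.0817 0.1179] [ 0.4 -0.9  1.9]
[ 0.5525 -0.1574 -0.0497  0.0249  0.0757  0.1281]
strongbox scene [1.4 2.4]; strongbox side [3.9 2.2]; lid_press side [-0.3 -0. ]; strap_pivot scene [-0.7  2.8]; strap_pivot side [-1.8 -0.5]; strap_stud scene [-1.7 -2.6]; strap_stud side [-1.7 -1.1]; lever_knob scene [-1.3 -0.6]; lever_knob side [-0.8  0.7]; lever_hinge scene [-0.3 -1. ]; lever_hinge side [-0.1  0.1]; 
strap_pivot [ 0.6095 -0.0171  0.113 ]
strap_stud [ 0.5948 -0.1341  0.147 ]
lever_knob [0.6211 0.0745 0.1379]
strongbox [ 0.5525 -0.1574  0.    ]
```

View pics/L12.png

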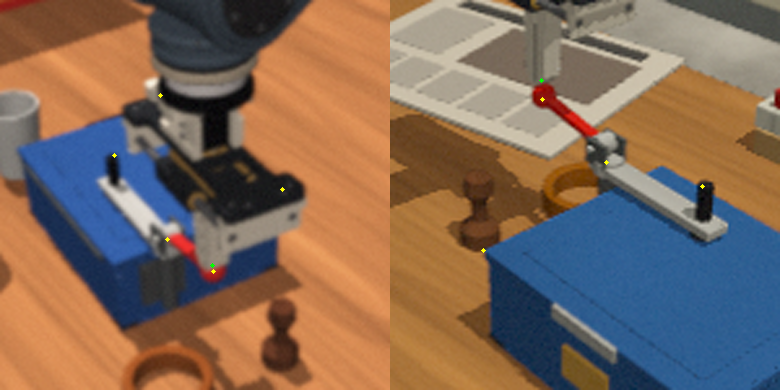

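>>> carry_out --steps '[{"translation": [0.5, 0, 0], "rot": [0, 0, 0]}, {"translation": [0.4, 0, 0], "rot": [0, 0, 0]}, {"translation": [0.3, 0, 0], "rot": [0, 0, 0]}]'

```text
time: 15.2
position: [0.6275, 0.0826, 0.107]
orientation: [[-0.003, 0.138, 0.99], [0.012, 0.99, -0.138], [-1.0, 0.012, -0.004]]
ft_force: [0.3, 3.0, 3.5]
opening: 0.0005
```

>>> carry_out --steps '[{"translation": [0.2, 0, 0], "rot": [0, 0, 0]}]'

```text
time: 15.3
position: [0.6276, 0.0829, 0.1047]
orientation: [[-0.002, 0.138, 0.99], [0.012, 0.99, -0.138], [-1.0, 0.012, -0.004]]
ft_force: [0.0, 3.1, 3.0]
opening: 0.0004
```

>>> carry_out --steps '[{"translation": [0.2, 0, 0], "rot": [0, 0, 0]}]'

```text
time: 15.4
position: [0.6276, 0.0831, 0.1026]
orientation: [[-0.002, 0.138, 0.99], [0.013, 0.99, -0.138], [-1.0, 0.012, -0.004]]
ft_force: [0.7, 3.7, 3.1]
opening: 0.0004
```

>>> carry_out --steps '[{"translation": [0.15, 0, 0], "rot": [0, 0, 0]}]'

```text
time: 15.5
position: [0.6279, 0.0833, 0.1015]
orientation: [[-0.002, 0.138, 0.99], [0.013, 0.99, -0.138], [-1.0, 0.013, -0.003]]
ft_force: [-2.3, 2.8, 14.6]
opening: 0.0005
```

>>> carry_out --steps '[{"translation": [0.15, 0, 0], "rot": [0, 0, 0]}]'

```text
time: 15.6
position: [0.6287, 0.0833, 0.1014]
orientation: [[0.0, 0.138, 0.99], [0.013, 0.99, -0.138], [-1.0, 0.013, -0.001]]
ft_force: [-2.0, 1.1, 17.0]
opening: 0.0003
```

>>> carry_out --steps '[{"translation": [-2, 0, 0], "rot": [0, 0, 0]}, {"translation": [-4, 0, 0], "rot": [0, 0, 0]}, {"translation": [-4, 0, 0], "rot": [0, 0, 0]}, {"translation": [-4, 0, -3], "rot": [0, 0, 0]}, {"translation": [0, 0, -3], "rot": [0, 0, 0]}]'

```text
time: 16.1
position: [0.5687, 0.0867, 0.2426]
orientation: [[-0.006, 0.139, 0.99], [0.008, 0.99, -0.139], [-1.0, 0.007, -0.007]]
ft_force: [0.3, 0.2, -0.4]
opening: 0.0005
```

```bash
python3 pol.py; python3 -c "
from look import *
look('13',[.5519,-.1531,-.08,0,.0,.0])"
```

```text
tcp [0.5687 0.0867 0.2426] [ 0.3  0.2 -0.4] C->tcp in tool y,z mm 95.6 -57.6 z az -8.0 to go to az -5:
polar az 113.1 r 0.1117 j6 -78.35868297804865
tcp 16.1 [0.5687 0.0867 0.2426] [ 0.3  0.2 -0.4]
[ 0.5538 -0.1516 -0.0667 -0.0138  0.036   0.0852]
strongbox scene [-1.6  4.4]; strongbox side [0.3 0.3]; lid_press scene [-1.4  1.1]; lid_press side [0.5 1.5]; lid_press side [-11.1  -6.6]; strap_pivot scene [-1.8  0.5]; strap_pivot side [-2.8  0.9]; strap_stud scene [-4.9 -1. ]; strap_stud side [-3.6  0.3]; lever_knob scene [-0.8 -1.1]; lever_knob side [-0.4  1.1]; lever_hinge scene [ 1.2 -0.4]; lever_hinge scene [-18.4 -19.2]; lever_hinge side [-0.9  0.1]; 
strap_pivot [ 0.6133 -0.0122  0.113 ]
strap_stud [ 0.6012 -0.1296  0.147 ]
lever_knob [0.6228 0.08   0.1342]
strongbox [ 0.5538 -0.1516  0.    ]
```

View pics/L13.png

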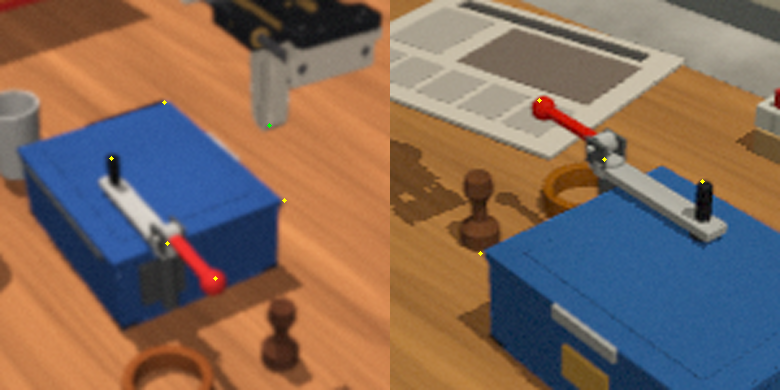

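View pics/side13.png

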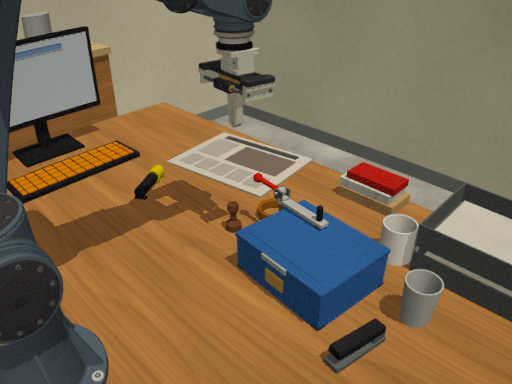

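Run:
```python
from model import *
P={c:cam(c) for c in ['scene','side']}
from scipy.optimize import brentq
for c in P:
    ref=proj(c,[.601,-.131,.132],P[c])[0].astype(int)
    for t in ['9','10','12','13']:
        im=cv2.imread(f'pics/{c}{t}.png').astype(float).max(2)
        x,y=ref; w=im[y-14:y+14,x-14:x+14]; k=np.clip(60-w,0,None)
        yy,xx=np.mgrid[y-14:y+14,x-14:x+14]; print(c,t,((k*xx).sum()/k.sum()).round(2),((k*yy).sum()/k.sum()).round(2),(k>0).sum())
    for s in (0,.05,.1):
        m=pts([.5515,-.152,-.085,0,s,0]);print(c,s,proj(c,m['strap_stud']-[0,0,.017],P[c])[0].round(2))
```

```text
scene 9 206.62 150.15 37
scene 10 206.61 150.1 36
scene 12 207.07 150.04 32
scene 13 207.31 149.87 36
scene 0 [205.98 150.85]
scene 0.05 [207.91 150.21]
scene 0.1 [209.87 149.64]
side 9 320.07 212.94 82
side 10 320.09 212.84 82
side 12 319.61 213.34 82
side 13 319.36 213.23 88
side 0 [319.49 211.98]
side 0.05 [317.55 212.95]
side 0.1 [315.49 213.86]
```

Run:
```python
from model import *
P={c:cam(c) for c in ['scene','side']}
for c in P:
    im=cv2.imread(f'pics/{c}13.png').astype(float)
    ref=proj(c,[.6205,.0767,.127],P[c])[0].astype(int);x,y=ref
    w=im[y-20:y+20,x-20:x+20]; k=((w[:,:,2]-w[:,:,:2].max(2))>90).astype(np.uint8)
    d=cv2.distanceTransform(k,cv2.DIST_L2,5); i=np.unravel_index(d.argmax(),d.shape); print(c,'ball',x-20+i[1],y-20+i[0],d.max())
    for l in (0,.05,.1,.2):
        m=pts([.5515,-.152,-.085,0,.02,l]);print(l,proj(c,m['lever_knob'],P[c])[0].round(1),proj(c,m['lever_hinge'],P[c])[0].round(1))
    # corner/box shift: phase correlation of box patch between first and last
a=cv2.imread('pics/side0.png',0)[270:325,240:330].astype(np.float32);b=cv2.imread('pics/side13.png',0)[270:325,240:330].astype(np.float32)
print('box shift px side',cv2.phaseCorrelate(a,b,cv2.createHanningWindow(a.shape[::-1],cv2.CV_32F)))
```

```text
scene ball 245 192 4.1969
0 [245.9 193.8] [228.7 175.2]
0.05 [245.9 192.5] [228.7 175.2]
0.1 [245.8 191. ] [228.7 175.2]
0.2 [245.4 188. ] [228.7 175.2]
side ball 258 177 4.1969
0 [256.6 176.9] [279.6 190.5]
0.05 [256.6 175.4] [279.6 190.5]
0.1 [256.7 173.9] [279.6 190.5]
0.2 [257.  171.1] [279.6 190.5]
box shift px side ((-0.35826494340761883, -0.23556696338424388), 0.7613072932208026)
```

```bash
python3 -c "
from cell import robot
print(robot.hand_in())"
```

```text
the job is handed in; nothing more can be done
None
```

I pressed the lid shut, swung the strap across the lid to its stop, and then pushed the lever down flat, in that order. The job was handed in at about 16 s of the 64 s allowed. No verdict came back, so the results below are from my own checks.

- **Lid:** it came up against its hard stop (32 N reading) and looks shut in the last pictures. The fitted lid angle came out between about -0.01 and 0.04 rad from picture to picture, against a limit of 0.035. I put that spread down to measurement noise.
- **Strap:** it reached its stop (16 N). Pushing the lever then shifted the stud by about 0.7 pixel. That leaves the strap at about 0.02 to 0.04 rad, under the 0.09 limit.
- **Lever:** it reached its hard stop (15–17 N). The ball's pixel position gives about 0 to 0.05 rad. The network fit gave 0.085 rad, which is still under the 0.1 limit but disagrees with the ball check.
- **Box and other things:** the box moved less than half a pixel in the side view. The other things look unmoved in the last side picture, but I did not measure them.
- **Clearance:** the hand ended above the desk and clear of the box, and the force reading was near zero.

**Height offset:** the reported TCP height was about 35 mm lower than the fingertips appeared in both fixed cameras. At first I stopped short of the lid because of this. I corrected for it from the pictures and from where the fingers touched the lid, and the later contacts agreed to about 2 mm. I did not find the cause.

**Lever push:** the first touch on the knob gave a brief force of about 35 N before it eased to about 4 N.

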